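# Open the returned padlock and hold it up at the archive desk

### The arm

A 7-joint arm with a two-finger parallel gripper is mounted at the origin on the work surface. World frame = base frame: x ahead of the robot, y to its left, z up, the work surface at z = 0. Lengths are in m, angles in rad, forces in N, time in s.
With the tool pointing down it reaches from about 0.4 to 0.85 m from the base axis. Payload 10.4 kg.
Tool frame: the origin (TCP) lies midway between the tips of the shut fingers; the grasp point (between the pads) lies 19 mm behind it; z points along the fingers, x is the direction in which the jaws open and shut, and the axes are right-handed (so a half turn about z gives the same grasp; the last joint's range is limited). The gripper opens to 85 mm and grips with 20 to 120 N. Pads are 22 mm wide; open, the fingers measure 114 mm over their backs; the gripper's body (76 mm by 85 mm) begins 54 mm behind the grasp point. The pads swing forward as they close: fully open they stand 13 mm farther back than shut.
Start: joints at [-0.023, 0.332, -0.065, 1.46, 0.022, 1.35, -0.088], TCP at [0.625, 0, 0.231] pointing down, gripper open.
Joint ranges: [-2.6, 2.6], [-0.5, 2.12], [-1.47, 1.34], [0.16, 2.42], [-1.27, 4.41], [0.06, 2.06], [-2.6, 2.6]. Speed limits (rad/s): [2.22, 2.22, 2.79, 2.79, 3.14, 3.14, 3.14].

### API

Orientations are given as a unit quaternion [x, y, z, w].
In Python, from workcell import monitor, eyes, ticket, models gives the robot as it stands.
- The arm moves only by the tool servo_tool, never from a script. Its argument "motion" is a list of rows, each a list of 7 numbers: the opening, from 0 (shut) to 1 (fully open), then the shift along the tool's x, y, z in m, then the turn, a rotation vector about the tool's x, y, z in degrees. In form: [[fingers, tx, ty, tz, rx, ry, rz], ...]. A call has 1 to 20 rows; each row is the pose to reach, as a shift and turn from the pose commanded when the call began, along the tool's axes at that moment; what a row does not reach only later rows make up. A row lasts 1/8 s, in which the tool goes at most 62.5 mm and 10.7 degrees, less where a joint would pass 70% of its speed; a pose out of reach is approached as far as the arm can. A call with a gripper value outside its range is refused whole. The fingers move at their own pace and stop on an object; "grip_force" is the grip in N (left out, the last holds). Time passes only in rows, so rows that repeat a pose let the fingers close. It gives the time, the measured TCP pose, the force and the opening at its end, in the units of the state.
- monitor.get_obs(): the state, without advancing time (a new reading comes with each control period).
- eyes.camera(name): name is "scene" or "side" or "wrist"; returns (picture, depth): 384x512x3 uint8, blue, green, red; 384x512 float32, m along the optical axis (not along the pixel's ray), 0 where there is no reading.
- eyes.camera_info(name): a dict with "intrinsics" (3x3 intrinsics, pixels), "k1" (the pictures are not rectified: a ray, as slopes to the right and down, at radius r is drawn at 1 + k1 r^2 times it, then the intrinsics apply), "extrinsics" (4x4, takes a point from world to camera coordinates); the wrist camera has in their place "tool_from_camera" (4x4, takes a point from camera to tool coordinates, whose origin is the TCP and whose axes are the tool frame's). Camera axes: x right, y down, z forward; pixel columns grow to the right and rows downward; lengths in m; the calibration is good to about 2 mm. A picture is of the moment at which its call begins: read the wrist's pose just before it. camera_info takes no time and is no camera call.
- ticket.hand_in(): hands the job in, once; it reports no verdict.
Trained networks look in the newest picture that a camera, given by its name, has taken for a name from the list of things; names that differ only in an ending like _2 or _b are one class to them, and where a whole thing is asked for, a point or a joint stands for the part that bears it (a point fixed in the world has none). Each returns a list of dicts, best first, with "confidence" (0 to 1); they miss things now and then, are a little off and sometimes report something else, mostly with a low value. They report only what shows in the picture. A call takes as long as a camera call. They do not tell look-alikes from the thing itself.
- models.boxes_of(camera, thing): "point" ([x, y, z] in m, in the coordinates of the camera as it stood for that picture, good to about 4 mm: the middle of the surface that is visible of it).
The state is a dict: "clock": time; "joint_pos": joint angles; "joint_velocities": joint speeds; "tau": joint torques, N m; "position": TCP position; "ee_rot": TCP orientation; "ft_force": force on the tool from outside, world axes, zero at the start; "torque": the same for the moment, N m; "grip_width": opening from 0.0 (shut) to 1.0 (fully open).
Only numpy, scipy, OpenCV 4.12 (cv2) and the standard library are available. Lean on these libraries where they do the work, as an engineer would, in place of code of your own. Each camera call takes 0.05 s, during which the arm holds its last target. There are 200 camera calls.

### The job

Ring the counter bell by pressing its plunger fully down to its stop, to call the archivist. Then turn the ring dial of the padlock in the wooden stand, notch by notch, until the little nub on the ring lines up with the fixed rib on top of the lock body, grip the shackle and pull it up open, and keep lifting so that the open padlock hangs upright from its shackle with its underside at least 15 cm above the table. Finish while still holding it there by the shackle, steady, for the archivist to see, and leave the other desk things where they are.

Things in the scene. Friction and masses are not known exactly. Their poses are not given: they have to be found in the camera images.
- bell_top (a point): centre of the top of the steel plunger head (a 20 mm button, 8 mm tall) of the counter bell; the bell is a steel dome 88 mm across and 46 mm tall, screwed to the table; with the plunger up this point is 64 mm above the table
- bell_plunger (a joint): how far the bell's plunger is pressed (m): 0 up, 0.006 on its stop; springs back; about 1.5 N to start, 5 N at the stop
- lock_stand: fixed wooden block 84 x 84 mm, 28 mm tall, origin at the centre of its underside; its square socket (38 mm wide, 18 mm deep, floor 10 mm above the table) holds the square foot of the padlock and keeps it from turning; the lock lifts straight up out of it
- lock_foot (a point): centre of the underside of the padlock (loose, about 0.5 kg, stands upright in the stand): square brass foot 36 x 36 mm and 38 mm tall, above it the dial ring, then a round brass cap 40 mm across whose top is 64 mm above this point, then the steel shackle; z up along the lock, y along the shackle's cross bar (from leg to leg), x towards the fixed rib on the cap
- dial_center (a point): centre of the dark knurled dial ring, 54 mm across and 18 mm tall, round the lock with a vertical axis, half-way up the ring, 48 mm above the lock's underside; the ring is gripped across its outside, from above, with the fingers either side of the shackle: the shackle's top stands 46.5 mm above this point while shut and its legs span 37 mm
- dial_nub (a point): top of the small bright steel nub (6 x 5 mm, 4 mm tall) on the top rim of the dial ring, 24 mm from the axis; it turns with the ring
- lock_rib (a point): top of the small fixed bright steel rib (10 x 5 mm, 2.5 mm tall) on the lock's brass cap, 14 mm from the axis; the lock opens when the nub stands at the same bearing as this rib
- dial (a joint): angle of the dial ring relative to the lock body (rad), positive counter-clockwise seen from above; 0 is nub in line with rib, where the shackle is free (within about 0.12 rad either way); at the start it is two to three notches on the positive side, so it must be turned clockwise. Clicks into a notch every 0.393 rad (22.5 degrees), 0 being one of them; about 0.2 N m carries it over a click; turns from -1.9 to 1.9
- shackle_bow: the U-shaped steel shackle, round bar 9 mm thick; origin in the middle of the straight cross bar (12 mm straight, 37 mm over the legs) on the bar's centre line, 90 mm above the lock's underside and 26 mm above the cap while shut (23 mm above the rib, so keep the fingertips less than that below the bar); y along the cross bar, z up; pinch it across the bar (along x) from above
- shackle (a joint): how far the shackle is pulled out of the lock (m): 0 shut, 0.018 fully open at its stop; sliding friction 1 N, stays where left; locked (moves 2 mm at most) unless the dial is at 0; at its stop the whole lock hangs from it
- stamp: wooden rubber stamp with a turned handle, 34 mm across, 64 mm tall, standing; origin at its underside; loose, to be left where it is
- mug: white mug, 80 mm across, 90 mm tall; origin at its underside; loose, to be left where it is
- stapler: black stapler, 140 x 36 x 46 mm; origin at its underside; loose, to be left where it is
- tape_roll: roll of clear tape lying flat, 84 mm across, 24 mm tall; origin at its underside; loose, to be left where it is
- punch: grey hole punch, 110 x 120 mm, about 65 mm tall; origin at its underside; loose, to be left where it is
- ink_pad: dark flat ink pad tin, 70 x 110 x 16 mm; origin at its underside; loose, to be left where it is
- tag_tin: open aluminium tin, 64 mm across, 55 mm tall; origin at its underside; loose, to be left where it is
- lock: the padlock as a whole, same frame as lock_foot
There are look-alikes about, which are no part of the job. Leave any red or turquoise look-alike of the lock alone.

How it is judged:
On the way, in this order (a step that is already met when the one before it is completed fails the run):
1. the bell's plunger is pressed down to its stop (value of joint bell_plunger above 0.005 m), for 0.05 s.
2. the dial stands in its opening notch, nub in line with rib (value of joint dial between -0.14 and 0.14 rad), for 0.2 s.
3. the shackle is pulled open (value of joint shackle above 0.014 m), for 0.1 s.
At the end, for the whole second after the job is handed in: the shackle is open by more than 14 of its 18 mm, the lock's underside is more than 140 mm above the table, the lock is within 0.35 rad of upright and still (under 30 mm/s), and the fingers are gripping the shackle (value of joint shackle above 0.014 m and height (world z) of lock_foot above 0.14 m and angle between lock_foot's own z axis and vertical below 0.35 rad and contact force between the fingers and shackle_bow above 1 N and linear speed of lock below 0.03 m/s); the arm keeps its last pose, push and grip.
It fails at once if another loose desk thing is knocked away (more than 30 mm) (distance of any of stamp, mug, stapler, tape_roll, punch, ink_pad, tag_tin from where it was at the start of the episode above 0.03 m).
It also fails if it takes over 64 s, if anything falls off the work surface, if the arm or the gripper's body presses on something with over 40 N, if the wrist force passes 120 N, or if a joint passes its speed limit or range.

## Working session

There is one attempt and no reset: what is moved stays moved. The work goes in short steps, Python scripts to look and compute and a tool call to move; the robot and the scene stay as the last step left them, time stands still between calls to the robot, and variables do not carry over. Pictures are saved under pics/ and viewed, about 8 in all and at most 12, crops included, and the job is handed in when it is done.

Besides the shell and the picture viewer there is one more tool, called after "Request:" by a JSON object that holds its "method" and its "body". servo_tool: Moves the arm, as the interface text tells. Its arguments: {"type":"object","properties":{"motion":{"type":"array"},"grip_force":{"type":"number"}},"required":["motion"]}

```bash
mkdir -p pics
cat > h.py <<'E'
import numpy as np, cv2
from scipy.spatial.transform import Rotation as R
from workcell import monitor, eyes, ticket, models
def w2c(cam, obs=None):
    i=eyes.camera_info(cam)
    if 'extrinsics' in i: return np.array(i['extrinsics'])
    o=obs or monitor.get_obs(); T=np.eye(4); T[:3,:3]=R.from_quat(o['ee_rot']).as_matrix(); T[:3,3]=o['position']
    return np.linalg.inv(T@np.array(i['tool_from_camera']))
def toworld(E,p): return (np.linalg.inv(E)@np.r_[p,1])[:3]
def proj(cam,E,P):
    i=eyes.camera_info(cam);c=(E@np.r_[P,1])[:3];s=c[:2]/c[2];s=s*(1+i['k1']*(s@s));return (np.array(i['intrinsics'])@np.r_[s,1])[:2]
def unproj(cam,E,u,v,d=None,z=None):
    i=eyes.camera_info(cam);K=np.array(i['intrinsics']);q=np.array([(u-K[0,2])/K[0,0],(v-K[1,2])/K[1,1]]);s=q.copy()
    for _ in range(20): s=q/(1+i['k1']*(s@s))
    ray=np.r_[s,1]
    if d is not None: return toworld(E,ray*d)
    a=toworld(E,np.zeros(3)); b=toworld(E,ray)-a
    return a+b*(z-a[2])/b[2]
E
cat > a.py <<'E'
from h import *
o=monitor.get_obs(); print(o)
ims=[]
for c in ['scene','side','wrist']:
    im,d=eyes.camera(c); ims.append(im); np.savez(f'{c}0.npz',im=im,d=d); E=w2c(c,o)
    cv2.imwrite(f'pics/{c}0.png',im)
    for t in ['bell_top','lock_foot','dial_center','dial_nub','lock_rib','shackle_bow']:
        for r in models.boxes_of(c,t)[:4]:
            w=toworld(E,np.array(r['point'])); print(c,t,round(r['confidence'],2),w.round(3),proj(c,E,w).round())
print(eyes.camera_info('wrist'))
cv2.imwrite('pics/both.png',np.vstack([cv2.resize(np.hstack(ims[:2]),(800,300)),cv2.resize(np.hstack([ims[2],ims[2]*0]),(800,300))]))
E
python3 a.py
```

```text
{'clock': 0.0, 'joint_pos': array([-0.02258895,  0.33289051, -0.06470294,  1.46095093,  0.02161531,
        1.34991122, -0.08850078]), 'joint_velocities': array([ 1.64728733e-03, -8.51272090e-04, -4.22040148e-04,  1.19447704e-03,
       -9.10988356e-04,  8.28736201e-04, -6.85957287e-05]), 'tau': array([ 4.98105128e-04, -6.25449800e+01,  4.97091911e-02, -3.91610491e+01,
        1.63588714e-02,  9.83294769e-03, -6.01235030e-06]), 'position': array([ 6.24615727e-01, -1.63568345e-05,  2.30499725e-01]), 'ee_rot': array([ 9.99999732e-01,  7.75147762e-06, -7.30786970e-04,  4.12094978e-05]), 'ft_force': array([ 0.91969715,  0.27753718, -0.03789096]), 'torque': array([ 0.02799491, -0.00701866, -0.05372174]), 'grip_width': 1.0017974802907257}
scene bell_top 0.31 [0.43  0.309 0.017] [297. 151.]
scene lock_foot 0.97 [0.599 0.17  0.067] [298. 183.]
scene lock_foot 0.93 [0.602 0.059 0.061] [265. 202.]
scene lock_foot 0.75 [0.702 0.144 0.051] [316. 214.]
scene lock_foot 0.71 [0.475 0.12  0.055] [257. 170.]
scene dial_center 0.74 [0.609 0.058 0.053] [267. 206.]
scene dial_center 0.61 [0.706 0.141 0.
[... 2146 characters left out ...]
[0.594 0.068 0.091] [220. 104.]
wrist shackle_bow 0.85 [0.694 0.143 0.09 ] [337.  13.]
wrist shackle_bow 0.65 [0.46  0.133 0.09 ] [62. 28.]
{'intrinsics': array([[306.87025498,   0.        , 254.47590629],
       [  0.        , 306.87025498, 189.58873022],
       [  0.        ,   0.        ,   1.        ]]), 'k1': -0.034062922467789386, 'tool_from_camera': array([[ 9.99999717e-01, -6.19889033e-04, -4.26555387e-04,
         2.80961023e-04],
       [ 7.11071554e-04,  9.63917136e-01,  2.66201519e-01,
        -6.76393094e-02],
       [ 2.46148644e-04, -2.66201747e-01,  9.63917304e-01,
        -1.43065633e-01],
       [ 0.00000000e+00,  0.00000000e+00,  0.00000000e+00,
         1.00000000e+00]])}
```

View pics/both.png

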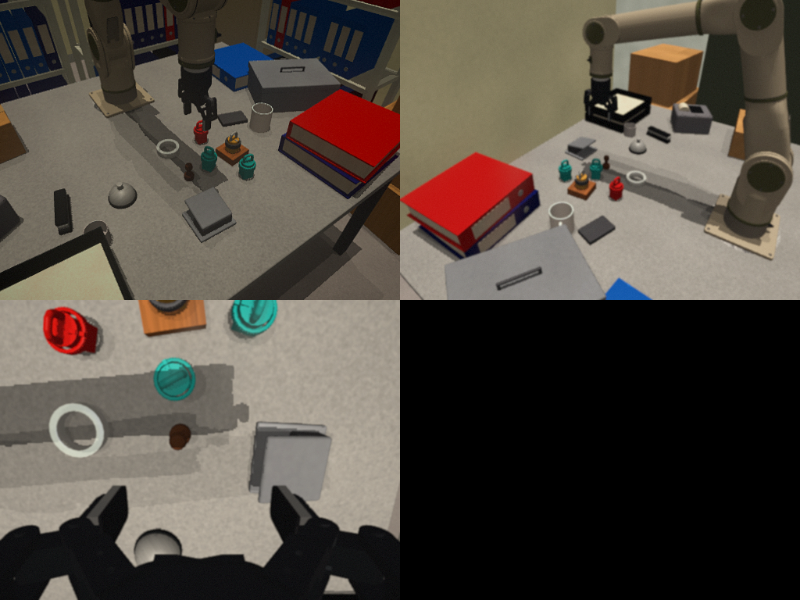

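```bash
cat > b.py <<'E'
from h import *
for c,(u,v) in {'scene':(156,238),'side':(305,0)}.items():
    z=np.load(c+'0.npz'); d=z['d']; E=w2c(c)
    # bell: points with world z in 50..68 mm near expected location
    P=[]
    H,W=d.shape
    for y in range(100,384):
        for x in range(0,W):
            if d[y,x]>0:
                p=unproj(c,E,x,y,d=d[y,x]) 
                if .012<p[2]<.07 and .5<p[0]<.8 and -.2<p[1]<.0: P.append(np.r_[p,x,y])
    P=np.array(P); print(c,len(P))
    t=P[P[:,2]>.052]; print(t.round(3)[:40]); print(t.mean(0).round(4))
E
cat > c.py <<'E'
from h import *
s=cv2.imread('pics/scene0.png')[215:275,115:195]; w=cv2.imread('pics/wrist0.png')[270:384,130:282]; q=cv2.imread('pics/side0.png')[150:270,200:360]
cv2.imwrite('pics/crop1.png',np.hstack([cv2.resize(x,(400,300)) for x in (s,q)]))
E
python3 b.py; python3 c.py
```

```text
Traceback (most recent call last):
  File "b.py", line 10, in <module>
    p=unproj(c,E,x,y,d=d[y,x])
  File "h.py", line 13, in unproj
    i=eyes.camera_info(cam);K=np.array(i['intrinsics']);q=np.array([(u-K[0,2])/K[0,0],(v-K[1,2])/K[1,1]]);s=q.copy()
ValueError: time passes only in moves, steps and waits
```

View pics/crop1.png

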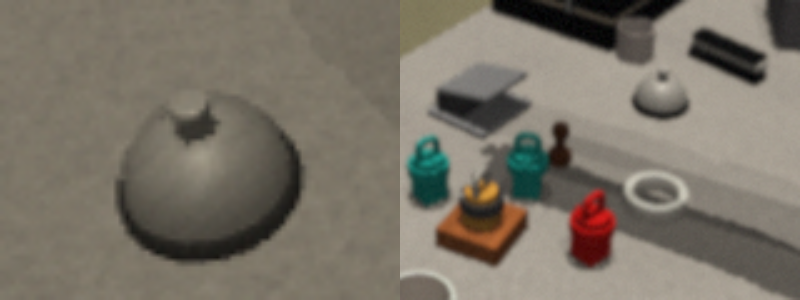

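The padlock to open is the brass one in the wooden stand, at scene px (297,186). The look-alikes are red (257,170) and turquoise (267,202) and (316,212). The bell plunger is at scene (152.6,234.5) and side (304.8,179.5).

```bash
sed -i 's/^def w2c/_ci={}\ndef info(c):\n    if c not in _ci: _ci[c]=eyes.camera_info(c)\n    return _ci[c]\ndef w2c/; s/i=eyes.camera_info(cam)/i=info(cam)/' h.py
cat >> h.py <<'E'
def tri(obs):  # list of (cam,E,u,v)
    A=np.zeros((3,3));b=np.zeros(3);L=[]
    for c,E,u,v in obs:
        a=toworld(E,np.zeros(3)); n=unproj(c,E,u,v,d=1.)-a; n/=np.linalg.norm(n); M=np.eye(3)-np.outer(n,n); A+=M;b+=M@a;L.append((a,M))
    p=np.linalg.solve(A,b); return p,[np.linalg.norm(M@(p-a)) for a,M in L]
E
cat > b.py <<'E'
from h import *
S,Q=w2c('scene'),w2c('side')
print(tri([('scene',S,152.6,234.5),('side',Q,304.8,179.5)]))
for c,E,u,v in (('scene',S,152.6,234.5),('side',Q,304.8,179.5)):
    print(unproj(c,E,u,v,z=.064), [unproj(c,E,u,v+k,d=np.load(c+'0.npz')['d'][int(v)+k,int(u)]).round(4) for k in range(-2,4)])
z=np.load('wrist0.npz'); W=w2c('wrist')
print(info('scene')['extrinsics'].round(3))
E
python3 b.py
```

```text
(array([ 0.54687432, -0.22467573,  0.05949315]), [np.float64(0.002607421386283428), np.float64(0.0026074213862833594)])
[ 0.54825225 -0.22689558  0.064     ] [array([ 4.819e-01, -2.110e-01,  4.000e-04]), array([ 0.5449, -0.2256,  0.0636]), array([ 0.5469, -0.2266,  0.0626]), array([ 0.5502, -0.2279,  0.063 ]), array([ 0.5543, -0.2294,  0.0643]), array([ 0.5569, -0.2306,  0.0639])]
[ 0.5443853  -0.21393731  0.064     ] [array([ 0.5508, -0.2263,  0.0647]), array([ 0.5481, -0.2211,  0.0637]), array([ 0.5485, -0.2231,  0.0582]), array([ 0.5501, -0.2276,  0.0512]), array([ 0.5503, -0.2289,  0.0461]), array([ 0.5474, -0.2234,  0.0453])]
[[ 0.558  0.83  -0.003 -0.347]
 [ 0.55  -0.373 -0.747 -0.239]
 [-0.621  0.415 -0.665  1.35 ]
 [ 0.     0.     0.     1.   ]]
```

Request:
{"method": "servo_tool", "body": {"motion": [[0.5,-0.03,0.05,0.01,0,0,0],[0,-0.06,0.1,0.02,0,0,0],[0,-0.076,0.13,0.03,0,0,0],[0,-0.076,0.13,0.03,0,0,0],[0,-0.076,0.13,0.03,0,0,0]]}}

```text
clock: 1.68
position: [0.5495, -0.1292, 0.2016]
ee_rot: [1.0, 0.0, 0.0, -0.0]
ft_force: [0.3, 0.0, 0.7]
grip_width: -0.001
```

```bash
cat > b.py <<'E'
from h import *
o=monitor.get_obs(); im,d=eyes.camera('wrist'); E=w2c('wrist',o); print(o['position'],o['grip_width'])
p=np.array([.549,-.226,.064]); u=proj('wrist',E,p); print(u)
for r in models.boxes_of('wrist','bell_top'): w=toworld(E,np.array(r['point'])); print(r['confidence'],w.round(4),proj('wrist',E,w))
H,W=d.shape; P=[]
for y in range(max(0,int(u[1])-60),min(H,int(u[1])+60)):
    for x in range(int(u[0])-60,int(u[0])+60):
        if d[y,x]>0:
            q=unproj('wrist',E,x,y,d=d[y,x])
            if .058<q[2]<.072: P.append(np.r_[q,x,y])
P=np.array(P); print(len(P),P.mean(0).round(4),P.min(0).round(4),P.max(0).round(4))
cv2.imwrite('pics/bell.png',im)
E
python3 b.py
```

```text
[ 0.54946055 -0.12917707  0.20160324] -0.0011251730175626834
[253.7860749  271.29543704]b.py:11: RuntimeWarning: Mean of empty slice.
  P=np.array(P); print(len(P),P.mean(0).round(4),P.min(0).round(4),P.max(0).round(4))
  ret = ret.dtype.type(ret / rcount)
Traceback (most recent call last):
  File "b.py", line 11, in <module>
    P=np.array(P); print(len(P),P.mean(0).round(4),P.min(0).round(4),P.max(0).round(4))
                                                   ~~~~~^^^
ValueError: zero-size array to reduction operation minimum which has no identity
```

Request:
{"method": "servo_tool", "body": {"motion": [[0,0,-0.06,0,0,0,0],[0,0,-0.06,0,0,0,0],[0,0,-0.06,0,0,0,0]]}}

```text
clock: 2.15
position: [0.5494, -0.0693, 0.2014]
ee_rot: [1.0, 0.001, 0.0, 0.0]
ft_force: [0.3, -0.3, 0.1]
grip_width: -0.001
```

```bash
sed -i 's/^P=np.array(P); .*$/P=np.array(P)\nif len(P): print(len(P),P.mean(0).round(4),P.min(0).round(4),P.max(0).round(4))/' b.py; python3 b.py
```

```text
[ 0.5493527  -0.06930646  0.20144676] -0.0011821060985218958
[253.79577309 320.32676111]
0.62 [ 0.5521 -0.2236  0.0621] [256.68565661 317.29388395]
175 [ 5.498000e-01 -2.266000e-01  6.350000e-02  2.545371e+02  3.204514e+02] [ 5.438e-01 -2.383e-01  5.820e-02  2.490e+02  3.120e+02] [ 5.558e-01 -2.181e-01  6.560e-02  2.600e+02  3.290e+02]
```

View pics/bell.png

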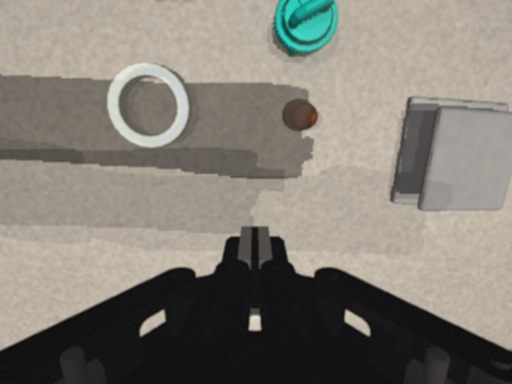

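The picture shows the plunger through the finger gap at px (254,320), and depth puts it at (0.550,-0.2265,0.0635). That agrees with scene and side, so I go on to press it.

Request:
{"method": "servo_tool", "body": {"motion": [[0,0,0.05,0.03,0,0,0],[0,0,0.1,0.07,0,0,0],[0,0,0.15,0.1,0,0,0],[0,0,0.157,0.125,0,0,0],[0,0,0.157,0.134,0,0,0],[0,0,0.157,0.14,0,0,0],[0,0,0.157,0.1445,0,0,0],[0,0,0.157,0.1445,0,0,0]]}}

```text
clock: 3.25
position: [0.5496, -0.2266, 0.0582]
ee_rot: [1.0, 0.0, 0.001, 0.0]
ft_force: [-3.4, 0.5, 5.9]
grip_width: -0.002
```

Request:
{"method": "servo_tool", "body": {"motion": [[0,0,0,0.003,0,0,0],[0,0,0,0.003,0,0,0]]}}

```text
clock: 3.5
position: [0.5498, -0.2266, 0.0577]
ee_rot: [1.0, 0.0, 0.001, 0.0]
ft_force: [-14.3, 3.8, 31.0]
grip_width: 0.004
```

Request:
{"method": "servo_tool", "body": {"motion": [[0,0,0,-0.03,0,0,0],[0,0,0,-0.08,0,0,0],[0.5,0,-0.01,-0.14,0,0,0],[1,0.01,-0.06,-0.18,0,0,0],[1,0.02,-0.12,-0.186,0,0,0],[1,0.03,-0.18,-0.186,0,0,0],[1,0.04,-0.24,-0.186,0,0,0],[1,0.04,-0.295,-0.186,0,0,0],[1,0.04,-0.295,-0.186,0,0,0],[1,0.04,-0.295,-0.186,0,0,0]]}}

```text
clock: 4.75
position: [0.5891, 0.0681, 0.2404]
ee_rot: [1.0, 0.0, 0.001, 0.0]
ft_force: [0.0, -1.2, 0.8]
grip_width: 1.0
```

```bash
cat > l.py <<'E'
import sys; from h import *
n=sys.argv[1]
o=monitor.get_obs(); im,d=eyes.camera('wrist'); E=w2c('wrist',o); print(o['position'],R.from_quat(o['ee_rot']).as_matrix().round(4).tolist())
np.savez(n+'.npz',im=im,d=d,E=E)
for t in ['dial_nub','lock_rib','shackle_bow','dial_center','lock_foot']:
    for r in models.boxes_of('wrist',t):
        w=toworld(E,np.array(r['point']))
        if np.hypot(w[0]-.59,w[1]-.165)<.06: print(t,round(r['confidence'],2),w.round(4),proj('wrist',E,w).round(1))
u=proj('wrist',E,np.array([.59,.163,.08])).astype(int); x0,y0=max(0,u[0]-64),max(0,u[1]-48); print(x0,y0)
c=im[y0:y0+96,x0:x0+128]; cv2.imwrite(f'pics/{n}.png',cv2.resize(c,None,fx=6,fy=6,interpolation=cv2.INTER_CUBIC))
E
python3 l.py lk1
```

```text
[0.58911228 0.06811911 0.24038819] [[1.0, 0.0009, 0.0011], [0.0009, -1.0, -0.0002], [0.0011, 0.0002, -1.0]]
dial_nub 0.94 [0.5838 0.1838 0.0688] [248.6  53.1]
lock_rib 0.83 [0.5888 0.174  0.0737] [253.8  63.3]
shackle_bow 0.56 [0.5859 0.1749 0.1011] [250.4  58. ]
shackle_bow 0.29 [0.5896 0.1765 0.0736] [254.7  60.5]
dial_center 0.98 [0.5859 0.1817 0.0644] [250.9  56.1]
lock_foot 0.97 [0.5893 0.1775 0.0744] [254.4  59.3]
191 26
```

View pics/lk1.png

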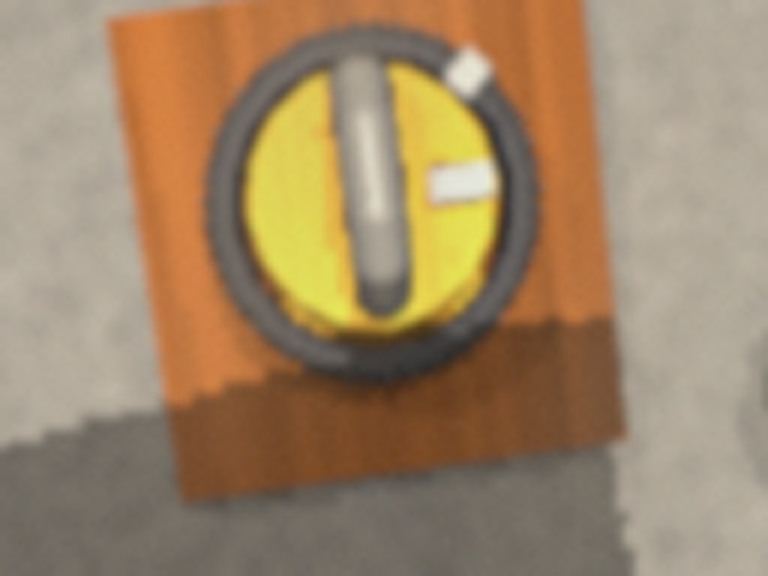

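The crop shows the brass lock with the rib at px (268.2,56.5) and the nub at px (269,38). The nub is counter-clockwise of the rib, and the shackle bar runs (250.7,36)–(254.8,76).

```bash
cat > m.py <<'E'
from h import *
z=np.load('lk1.npz'); E=z['E']; d=z['d']; c='wrist'
f=lambda x,y,h: unproj(c,E,191+x/6,26+y/6,z=h)
rib=f(463,183,.0765); nub=f(468,72,.071)
b=[f(356,70,.1),f(381,270,.1)]
print('rib',rib,'nub',nub,'bar',b)
# depth clouds
P=np.array([np.r_[unproj(c,E,x,y,d=d[y,x]),x,y] for y in range(26,95) for x in range(200,300) if d[y,x]>0])
bar=P[P[:,2]>.094]; print('bar cloud',len(bar),bar[:,:3].mean(0),bar[:,2].max()); 
v=np.linalg.svd(bar[:,:2]-bar[:,:2].mean(0))[2][0]; print('bar dir deg',np.degrees(np.arctan2(v[1],v[0])))
cap=P[(P[:,2]>.070)&(P[:,2]<.079)]; print('cap',len(cap),cap[:,:3].mean(0), np.median(cap[:,2]))
rg=P[(P[:,2]>.06)&(P[:,2]<.0695)]
from scipy.optimize import least_squares
q=P[(P[:,2]>.06)&(P[:,2]<.08)][:,:2]; print('all disc bounds',q.min(0),q.max(0), cv2.minEnclosingCircle(q.astype(np.float32)))
s=P[(P[:,2]>.022)&(P[:,2]<.034)]; r=cv2.minAreaRect(s[:,:2].astype(np.float32)); print('stand',r,np.median(s[:,2]))
for ctr in (cv2.minEnclosingCircle(q.astype(np.float32))[0],bar[:,:2].mean(0),r[0]):
    ctr=np.array(ctr); a=lambda p: np.degrees(np.arctan2(*(p[:2]-ctr)[::-1]))
    print(ctr.round(4),'rib',a(rib),np.hypot(*(rib[:2]-ctr)),'nub',a(nub),np.hypot(*(nub[:2]-ctr)))
E
python3 m.py
```

```text
rib [0.60219655 0.1796621  0.0765    ] nub [0.60303882 0.19671697 0.071     ] bar [array([0.5858948 , 0.19131083, 0.1       ]), array([0.58943771, 0.16446992, 0.1       ])]
bar cloud 426 [0.58773278 0.17719949 0.10239452] 0.10686974144477801
bar dir deg -82.18671041725047
cap 1114 [0.58797331 0.17838542 0.07448941] 0.07444667595026269
all disc bounds [0.5607963  0.15197453] [0.61516332 0.20494277] ((0.5874440670013428, 0.17838941514492035), 0.027877505868673325)
stand ((0.586739718914032, 0.18241512775421143), (0.09308283776044846, 0.06984272599220276), 0.1633060872554779) 0.02849347252191295
[0.5874 0.1784] rib 4.930661114819201 0.014807280320849226 nub 49.60584242023907 0.024064400457985566
[0.5877 0.1772] rib 9.662572519805998 0.014671921147955803 nub 51.895676905844645 0.024803364250488246
[0.5867 0.1824] rib -10.099080773300123 0.015700090541534702 nub 41.26572726324309 0.021684168799726868
```

Centre is about (0.5877,0.1778), the rib bears about 7.5° and the nub about 51°. That is two notches, so I turn 45° clockwise.

Request:
{"method": "servo_tool", "body": {"motion": [[1,0,-0.05,0,0,0,-10],[1,-0.0014,-0.1,0.02,0,0,-20],[1,-0.0014,-0.1097,0.06,0,0,-30],[1,-0.0014,-0.1097,0.11,0,0,-30],[1,-0.0014,-0.1097,0.11,0,0,-30],[1,-0.0014,-0.1097,0.11,0,0,-30]], "grip_force": 40}}

```text
clock: 5.8
position: [0.5887, 0.1775, 0.1319]
ee_rot: [0.966, 0.258, 0.001, -0.0]
ft_force: [0.3, 0.1, 0.8]
grip_width: 0.998
```

Request:
{"method": "servo_tool", "body": {"motion": [[1,-0.001,0,0.04,0,0,0],[1,-0.001,0,0.075,0,0,0],[1,-0.001,0,0.09,0,0,0],[1,-0.001,0,0.0945,0,0,0],[1,-0.001,0,0.0945,0,0,0]]}}

```text
clock: 6.42
position: [0.5878, 0.1775, 0.0369]
ee_rot: [0.966, 0.259, 0.001, -0.0]
ft_force: [-0.7, 0.1, 0.3]
grip_width: 1.004
```

No contact force. I close on the ring.

Request:
{"method": "servo_tool", "body": {"motion": [[0.8,0,0,0,0,0,0],[0.5,0,0,0,0,0,0],[0.3,0,0,0,0,0,0],[0.3,0,0,0,0,0,0],[0.3,0,0,0,0,0,0]]}}

```text
clock: 7.05
position: [0.5877, 0.1777, 0.0367]
ee_rot: [0.966, 0.259, 0.001, -0.0]
ft_force: [0.2, 0.8, 5.7]
grip_width: 0.626
```

Request:
{"method": "servo_tool", "body": {"motion": [[0.3,0,0,0,0,0,7],[0.3,0,0,0,0,0,14],[0.3,0,0,0,0,0,21],[0.3,0,0,0,0,0,28],[0.3,0,0,0,0,0,35],[0.3,0,0,0,0,0,42],[0.3,0,0,0,0,0,48],[0.3,0,0,0,0,0,48],[0.3,0,0,0,0,0,48]]}}

```text
clock: 8.18
position: [0.5874, 0.1776, 0.0367]
ee_rot: [0.988, -0.156, 0.001, -0.0]
ft_force: [-1.4, -0.5, 7.0]
grip_width: 0.628
```

```bash
python3 -c "
from h import *
o=monitor.get_obs(); print(o['torque'],o['ft_force'])"
```

```text
[-0.05554523  0.2783423  -0.04416662] [-1.41907383 -0.51119508  7.03833643]
```

Request:
{"method": "servo_tool", "body": {"motion": [[0.8,0,0,0,0,0,0],[1,0,0,0,0,0,0],[1,0,0,0,0,0,0],[1,0,0,-0.03,0,0,0],[1,0,0,-0.09,0,0,0],[1,0,0,-0.15,0,0,0],[1,0.03,0.05,-0.2,0,0,9],[1,0.03,0.1,-0.2,0,0,9],[1,0.03,0.1,-0.2,0,0,9],[1,0.03,0.1,-0.2,0,0,9]]}}

```text
clock: 9.43
position: [0.5842, 0.0732, 0.2353]
ee_rot: [0.972, -0.233, -0.0, -0.0]
ft_force: [0.8, 0.3, -0.7]
grip_width: 1.0
```

```bash
sed -i 's/\[.59,.163,.08\]/[.588,.178,.08]/' l.py; python3 l.py lk2
```

```text
[0.58421566 0.07315227 0.23525464] [[0.891, -0.454, -0.0001], [-0.454, -0.891, 0.0005], [-0.0003, -0.0004, -1.0]]
dial_nub 0.96 [0.5899 0.1832 0.0693] [207.1  69.4]
dial_nub 0.27 [0.5909 0.1765 0.0763] [210.4  74.8]
lock_rib 0.66 [0.5923 0.1779 0.0774] [210.8  72.5]
shackle_bow 0.64 [0.59   0.1732 0.0983] [207.8  76.5]
shackle_bow 0.27 [0.5893 0.1745 0.1008] [206.   75.2]
dial_center 0.94 [0.5917 0.1753 0.0665] [213.2  76.5]
lock_foot 0.61 [0.5959 0.1781 0.0741] [214.7  70.9]
142 26
```

View pics/lk2.png

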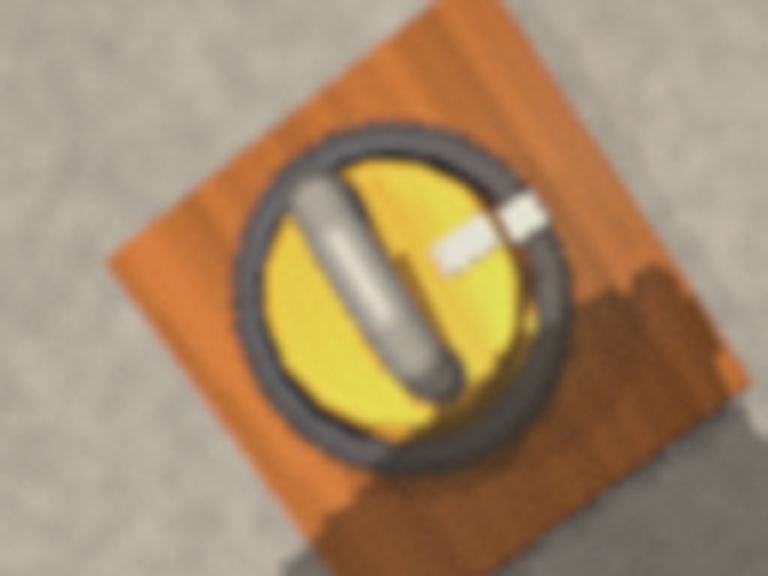

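The nub at crop (525,213) is in line with the rib at (466,243). Next I measure the shackle bar.

```bash
cat > m2.py <<'E'
from h import *
z=np.load('lk2.npz'); E=z['E']; d=z['d']; c='wrist'
P=np.array([np.r_[unproj(c,E,x,y,d=d[y,x]),x,y] for y in range(26,122) for x in range(142,270) if d[y,x]>0])
bar=P[P[:,2]>.096]; m=bar[:,:2].mean(0); v=np.linalg.svd(bar[:,:2]-m)[2][0]; print(len(bar),bar[:,:3].mean(0),np.percentile(bar[:,2],95),'dir',np.degrees(np.arctan2(v[1],v[0])))
q=P[(P[:,2]>.06)&(P[:,2]<.08)][:,:2]; print(cv2.minEnclosingCircle(q.astype(np.float32)))
f=lambda x,y,h: unproj(c,E,142+x/6,26+y/6,z=h)
ctr=np.array([.5878,.1778]); r=f(466,243,.0765);n=f(525,213,.071)
for p in (r,n): print(p,np.degrees(np.arctan2(*(p[:2]-ctr)[::-1])))
o=monitor.get_obs(); M=R.from_quat(o['ee_rot']).as_matrix(); print('tool x bearing',np.degrees(np.arctan2(M[1,0],M[0,0])), 'shift in tool axes',M.T@(np.r_[m,.12]-o['position']))
E
python3 m2.py
```

```text
411 [0.58772895 0.17740028 0.10276502] 0.10563869991643951 dir -86.06748548889134
((0.5872752070426941, 0.17845486104488373), 0.027776001021265984)
[0.60206121 0.17895822 0.0765    ] 4.643088055565598
[0.61214086 0.17946087 0.071     ] 3.90345560869106
tool x bearing -26.91909869717258 shift in tool axes [-0.043818   -0.09400771  0.11495268]
```

Request:
{"method": "servo_tool", "body": {"motion": [[1,-0.02,-0.05,0.02,0,0,-10],[1,-0.0438,-0.094,0.05,0,0,-20],[1,-0.0438,-0.094,0.1,0,0,-31],[0.7,-0.0438,-0.094,0.135,0,0,-31],[0.5,-0.0438,-0.094,0.152,0,0,-31],[0.5,-0.0438,-0.094,0.152,0,0,-31],[0.5,-0.0438,-0.094,0.152,0,0,-31]], "grip_force": 60}}

```text
clock: 10.6
position: [0.5891, 0.1768, 0.0851]
ee_rot: [0.999, 0.035, 0.001, -0.0]
ft_force: [0.5, 0.0, 0.1]
grip_width: 0.501
```

Request:
{"method": "servo_tool", "body": {"motion": [[0.3,-0.0013,-0.0006,0.002,0,0,0],[0,-0.0013,-0.0006,0.002,0,0,0],[0,-0.0013,-0.0006,0.002,0,0,0],[0,-0.0013,-0.0006,0.002,0,0,0],[0,-0.0013,-0.0006,0.002,0,0,0]]}}

```text
clock: 11.22
position: [0.5873, 0.1772, 0.082]
ee_rot: [0.999, 0.035, 0.001, -0.0]
ft_force: [1.3, 0.5, 5.3]
grip_width: 0.085
```

Request:
{"method": "servo_tool", "body": {"motion": [[0,0,0,-0.004,0,0,0],[0,0,0,-0.008,0,0,0],[0,0,0,-0.012,0,0,0],[0,0,0,-0.016,0,0,0],[0,0,0,-0.016,0,0,0]]}}

```text
clock: 11.85
position: [0.5867, 0.1771, 0.0977]
ee_rot: [0.999, 0.035, 0.0, -0.0]
ft_force: [0.0, 0.9, 0.8]
grip_width: 0.085
```

Request:
{"method": "servo_tool", "body": {"motion": [[0,0,0,-0.004,0,0,0],[0,0,0,-0.01,0,0,0],[0,0,0,-0.016,0,0,0],[0,0,0,-0.026,0,0,0],[0,0,0,-0.038,0,0,0],[0,0,0,-0.056,0,0,0],[0,0,0,-0.076,0,0,0],[0,0,0,-0.096,0,0,0],[0,0,0,-0.116,0,0,0],[0,0,0,-0.136,0,0,0],[0,0,0,-0.152,0,0,0],[0,0,0,-0.162,0,0,0],[0,0,0,-0.168,0,0,0],[0,0,0,-0.17,0,0,0],[0,0,0,-0.17,0,0,0],[0,0,0,-0.17,0,0,0],[0,0,0,-0.17,0,0,0],[0,0,0,-0.17,0,0,0]], "grip_force": 70}}

```text
clock: 14.1
position: [0.5867, 0.177, 0.2672]
ee_rot: [0.999, 0.035, -0.0, 0.0]
ft_force: [0.4, -0.1, -5.4]
grip_width: 0.078
```

```bash
cat > v.py <<'E'
from h import *
o=monitor.get_obs(); print(o['position'],o['ft_force'],o['grip_width'])
ims=[]
for c in ['scene','side']:
    im,d=eyes.camera(c);E=w2c(c); p=o['position'];u=proj(c,E,p).astype(int)
    for t in ['lock_foot','dial_center','shackle_bow']:
        for r in models.boxes_of(c,t):
            w=toworld(E,np.array(r['point']))
            if np.hypot(*(w-p)[:2])<.05: print(c,t,round(r['confidence'],2),w.round(3))
    P=[unproj(c,E,x,y,d=d[y,x]) for y in range(u[1]-20,u[1]+60) for x in range(u[0]-30,u[0]+30) if d[y,x]>0]
    P=np.array([q for q in P if np.hypot(*(q-p)[:2])<.04 and .1<q[2]<.3]); print(c,'lowest z',np.percentile(P[:,2],[0,1,3]))
    ims.append(cv2.resize(im[u[1]-40:u[1]+80,u[0]-60:u[0]+60],(400,400),interpolation=cv2.INTER_CUBIC))
cv2.imwrite('pics/end.png',np.hstack(ims))
E
python3 v.py
```

```text
[0.58666141 0.17696306 0.267189  ] [ 0.3610984  -0.09012408 -5.37157593] 0.07844047985093647
scene lock_foot 0.78 [0.6   0.167 0.229]
scene dial_center 0.58 [0.605 0.164 0.226]
scene shackle_bow 0.53 [0.588 0.165 0.273]
scene lowest z [0.17853984 0.18150367 0.18379142]
side lock_foot 0.72 [0.579 0.193 0.229]
side dial_center 0.62 [0.576 0.194 0.231]
side shackle_bow 0.24 [0.579 0.192 0.232]
side lowest z [0.18007909 0.18132105 0.18419327]
```

View pics/end.png

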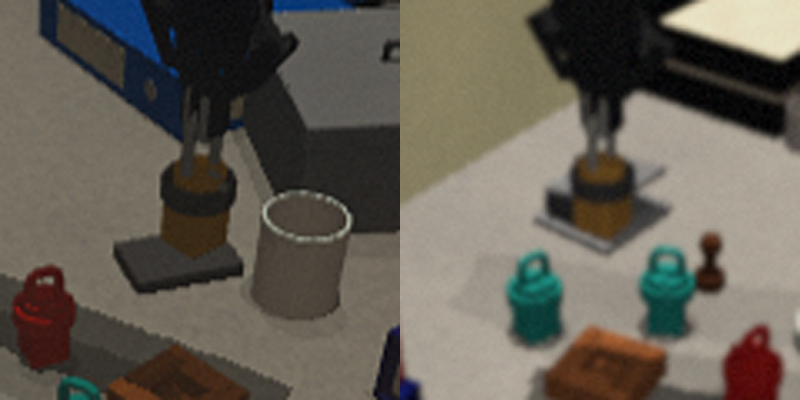

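The lock hangs upright from its open shackle with its underside about 0.178 m up, and the stand is empty. The lift force of 5.4 N matches the lock's weight.

```bash
python3 -c "
from h import *
print(ticket.hand_in())"
```

```text
the job is handed in; nothing more can be done
None
```

I rang the bell, opened the brass padlock and handed the job in at about 14 s of robot time, with the lock still held up by its shackle. The hand-in reports no verdict.

- **Bell:** I pressed the plunger down to its stop, where the tool force rose to 31 N at z = 0.058 m.
- **Dial:** I turned the ring two notches clockwise. A wrist picture then showed the nub within about 1° of the rib.
- **Lock:** I pulled the shackle open and lifted the lock. It hangs upright with its underside about 0.178 m above the table. The shackle is about 17–18 mm open, worked out from the tool lift and the underside height. The 5.4 N load matches the lock's weight.
- **Other desk things:** I met no unexpected contact. I did not re-measure where they stand, but the red and turquoise locks, stamp, mug, ink pad and punch stand upright in the last picture.
- **Disagreements:** The first scene and side views of the bell disagreed by a few millimetres, and a closer wrist picture settled it. The wrist view's depth fit of the stand's centre was about 4 mm off, so I used the ring and the shackle bar instead.

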